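# Seat the reference disc in the light box stage

### The job

Slide the violet reference disc along the metal stage plate of the light box, without lifting it off the plate and without forcing it, until it drops flat into the shallow round pocket; the plate was fixed on by hand, so the pocket is not exactly at its marked place and has to be felt for. Then swing the yellow clip over the disc's rim until it meets its stop, let go, and leave everything else as it stands.

Things in the scene. Friction and masses are not known exactly. Their poses are not given: they have to be found in the camera images.
- lightbox: White light box, 250 (x) x 350 (y) x 45 mm, fixed. Origin: centre of its underside; x away from the robot, y along its long side, z up. On it is locked an aluminium stage plate, 130 (x) x 260 (y) x 10 mm, upper face 55 mm above the bench, with one round pocket 75 mm across, 4 mm deep, chamfered 1 mm. The disc starts on the plate, on the -y side of the pocket.
- pocket_nominal (a point): Nominal centre of the pocket's mouth, at the height of the plate's upper face: box frame (0, 45, 55) mm. The plate with its real pocket sits up to 8 mm off it in box x and up to 15 mm in box y, either way; the true place is not given. Axes as the light box.
- disc_grip (a point): Centre of the black knob of the loose violet disc (0.2 to 0.33 kg): steel, 72 mm across, 6 mm thick, with an upright round knob on its middle, 20 mm across, 26 mm tall. Point on the axis (z), 19 mm up: 19 mm above the plate while sliding, 15 mm when seated, 1.5 mm play all round. Near the pocket it first tips, low edge towards the pocket's centre. Do not press or jam it with over 12 N.
- clip (a joint): Yellow clip on an upright pivot on the light box, turning level: 0 rad = parked, arm along box +y; grows clockwise from above to its stop at 1.6, arm along box +x over the seated disc's rim. Starts between 0 and 0.3, stays where left (stiff: about 1.2 N at the peg). It passes 3.5 mm above the plate: clears a seated disc, strikes one not seated.
- clip_peg (a point): Middle of the upright black peg on the clip arm, 12 mm across, 26 mm tall (this point is 13 mm above the arm's top face), 42 mm from the pivot axis. The arm is 12 mm wide, 4 mm thick and reaches 76 mm from the pivot, ending in a cross-bar 40 mm wide.
- clip_pivot (a point): Pivot axis of the clip at the clip's underside: box frame (-100, 45, 58.5) mm.
- dropper: Small amber dropper bottle with a red cap, 26 mm across, 65 mm tall, standing on the light box; origin at its base. Leave alone.
- saline: Clear bottle with a blue cap, 64 mm across, 170 mm tall; origin at its base. Leave alone.
- reagent: Glass bottle with a white cap, 56 mm across, 120 mm tall; origin at its base. Leave alone.
- carton: Cardboard carton with a green band, 50 x 75 x 110 mm; origin at its base. Leave alone.
- spare_disc: Spare disc of the same make with an orange face, lying on the bench; origin under its centre. Leave alone.
- pipette: White hand pipette lying on the bench, about 240 mm long; origin under its body. Leave alone.
- tiprack: Orange box of pipette tips, 85 x 125 x 54 mm; origin at its base. Leave alone.
Things that resemble listed ones, but are neither listed nor needed, are in the scene too. Leave any green or pink look-alike of the part that bears disc_grip alone.

How it is judged:
By the outcome, as a careful person would: the job done as asked, in the order asked, and still so for the second after the job is handed in, with the robot touching nothing.
It also fails if it takes over 64 s, if anything falls off the work surface, if the arm or the gripper's body presses on something with over 40 N, if the wrist force passes 120 N, or if a joint passes its speed limit or range.

### The arm

A 6-joint arm with a two-finger parallel gripper is mounted at the origin on the work surface. World frame = base frame: x ahead of the robot, y to its left, z up, the work surface at z = 0. Lengths are in m, angles in rad, forces in N, time in s.
With the tool pointing down it reaches from about 0.3 to 0.875 m from the base axis. Payload 6.4 kg.
Tool frame: the origin (TCP) lies midway between the tips of the shut fingers; the grasp point (between the pads) lies 19 mm behind it; z points along the fingers, y is the line along which they close (so a half turn about z gives the same grasp; the last joint's range is limited). The gripper opens to 85 mm and grips with 20 to 120 N. Pads are 22 mm wide; open, the fingers measure 114 mm over their backs; the gripper's body (76 mm by 85 mm) begins 54 mm behind the grasp point. The pads swing forward as they close: fully open they stand 13 mm farther back than shut.
Start: joints at [0.907, 0.181, 1.607, -0, 1.354, -0.206], TCP at [0.254, 0.516, 0.231] pointing down, gripper open.
Joint ranges: [-2.99, 2.99], [-0.89, 2.07], [0.3, 2.58], [-1.14, 4.28], [0, 2.63], [-3.12, 3.12]. Speed limits (rad/s): [2.57, 2.57, 3.01, 3.14, 3.14, 3.14].

### API

Orientations are given as a unit quaternion [w, x, y, z].
In Python, from bench import ctrl gives the robot as it stands.
- The arm moves only by the tool send_rows, never from a script. Its argument "motion" is a list of rows, each a list of 7 numbers: the turn, a rotation vector about the tool's x, y, z in degrees, then the shift along the tool's x, y, z in mm, then the closure, from -1 (fully open) to 1 (shut). In form: [[rx, ry, rz, tx, ty, tz, grip], ...]. A call has exactly 10 rows; each row shifts and turns the commanded pose from where the row before left it, along the tool's axes as they then stand; what a row does not reach is not made up. A row lasts 1/10 s, in which the tool goes at most 50 mm and 8.59 degrees, less where a joint would pass 70% of its speed; a pose out of reach is approached as far as the arm can. A call is refused whole if a number of a shift passes 50 or a number of a turn 8.59, either way. A call with a gripper value outside its range is refused whole. The fingers move at their own pace and stop on an object; the grip force is fixed at half the most. Time passes only in rows, so rows that do not move let the fingers close, or fill a call up. It gives the time, the measured TCP pose, the force, the opening and the grip force at its end, in the units of the state.
- ctrl.get_obs(): the state, without advancing time (a new reading comes with each control period).
- ctrl.camera(name): name is "scene" or "top" or "wrist"; returns a dict with "color" (480x640x3 uint8, red, green, blue), "z_map" (480x640 float32, m along the optical axis (not along the pixel's ray), 0 where there is no reading), "mtx" (3x3 intrinsics, pixels), "k1" (the pictures are not rectified: a ray, as slopes to the right and down, at radius r is drawn at 1 + k1 r^2 times it, then the intrinsics apply), "extrinsics" (4x4, takes a point from camera to world coordinates); the wrist camera has in their place "hand_eye" (4x4, takes a point from camera to tool coordinates, whose origin is the TCP and whose axes are the flange's). Camera axes: x right, y down, z forward; pixel columns grow to the right and rows downward; lengths in m; the calibration is good to about 2 mm. A picture is of the moment at which its call begins: read the wrist's pose just before it.
- ctrl.hand_in(): hands the job in; it is judged then, once.
The state is a dict: "time_s": time; "q": joint angles; "dq": joint speeds; "joint_efforts": joint torques, N m; "eef_pos": TCP position; "eef_rot": TCP orientation; "wrist_force": force on the tool from outside, world axes, zero at the start; "torque": the same for the moment, N m; "opening": opening from 0.0 (shut) to 1.0 (fully open); "grasp_force": force on a finger pad.
Only numpy, scipy, OpenCV 4.12 (cv2) and the standard library are available. Lean on these libraries where they do the work, as an engineer would, in place of code of your own. Each camera call takes 0.05 s, during which the arm holds its last target. There are 200 camera calls.

## Working session

There is one attempt and no reset: what is moved stays moved. The work goes in short steps, Python scripts to look and compute and a tool call to move; the robot and the scene stay as the last step left them, time stands still between calls to the robot, and variables do not carry over. Pictures are saved under pics/ and viewed, at most 10 in all, crops included, and the job is handed in when it is done.

Besides the shell and the picture viewer there is one more tool, called after "Call:" as name([rows], argument=value, ...), one row to a line, values as JSON. send_rows: Moves the arm, as the interface text tells. Its arguments: {"type":"object","properties":{"motion":{"type":"array","items":{"type":"array","items":{"type":"number"}}}},"required":["motion"]}

```bash
mkdir -p pics; ls
cat > h.py <<'E'
import numpy as np, cv2
from bench import ctrl
from scipy.spatial.transform import Rotation as R
def obs():
    o=ctrl.get_obs(); q=o['eef_rot']; return o,R.from_quat([q[1],q[2],q[3],q[0]]).as_matrix(),np.array(o['eef_pos'])
def cam(n):
    o,Rm,p=obs(); c=ctrl.camera(n)
    if 'extrinsics' in c: T=np.array(c['extrinsics'])
    else:
        W=np.eye(4);W[:3,:3]=Rm;W[:3,3]=p;T=W@np.array(c['hand_eye'])
    return c,T
def ray(c,u,v):
    K=np.array(c['mtx'],float); p=cv2.undistortPoints(np.array([[[u,v]]],float),K,np.array([c['k1'],0,0,0,0],float))[0,0]
    return np.array([p[0],p[1],1.])
def pt(c,T,u,v,z=None):
    d=ray(c,u,v)
    if z is None: return (T@np.r_[d*c['z_map'][int(v),int(u)],1])[:3]
    w=T[:3,:3]@d; return T[:3,3]+w*(z-T[2,3])/w[2]
def save(c,name,crop=None,s=1):
    im=c['color'][:,:,::-1]
    if crop: im=im[crop[1]:crop[3],crop[0]:crop[2]]
    if s!=1: im=cv2.resize(im,None,fx=s,fy=s,interpolation=cv2.INTER_CUBIC)
    cv2.imwrite('pics/'+name,im)
E
python3 - <<'E'
from h import *
c,T=cam('top');save(c,'top1.png');np.savez('top1.npz',T=T,**c);print(T[:3,3])
c,T=cam('scene');save(c,'sc1.png');np.savez('sc1.npz',T=T,**c);print(T[:3,3])
o,Rm,p=obs();print(o,Rm)
E
```

```text
pics
[ 0.26872946 -0.02659686  1.39454995]
[1.24551236 0.13169601 0.77842715]
{'time_s': 0.1, 'q': array([ 9.06708175e-01,  1.81439293e-01,  1.60789838e+00,  1.00646229e-05,
        1.35381763e+00, -2.06322093e-01]), 'dq': array([ 0.00140189, -0.00174492, -0.0040266 ,  0.0005475 ,  0.00145806,
        0.00077464]), 'joint_efforts': array([-6.90129455e-04, -4.45878518e+01, -3.52234662e+01, -2.21111604e-04,
        4.19243370e-03,  1.07605015e-04]), 'eef_pos': array([0.25380026, 0.51540522, 0.23049434]), 'eef_rot': array([-3.33857320e-04,  2.26890815e-01,  9.73919888e-01, -7.06416993e-04]), 'wrist_force': array([-0.25061044, -0.16288947,  0.17192558]), 'torque': array([ 0.05809005,  0.01663486, -0.03608729]), 'grasp_force': 0.0, 'opening': 1.000518631737689} [[-8.97040894e-01  4.41946482e-01 -9.70859622e-04]
 [ 4.41947425e-01  8.97040119e-01 -1.22448880e-03]
 [ 3.29741514e-04 -1.52748544e-03 -9.99998779e-01]]
```

View pics/top1.png

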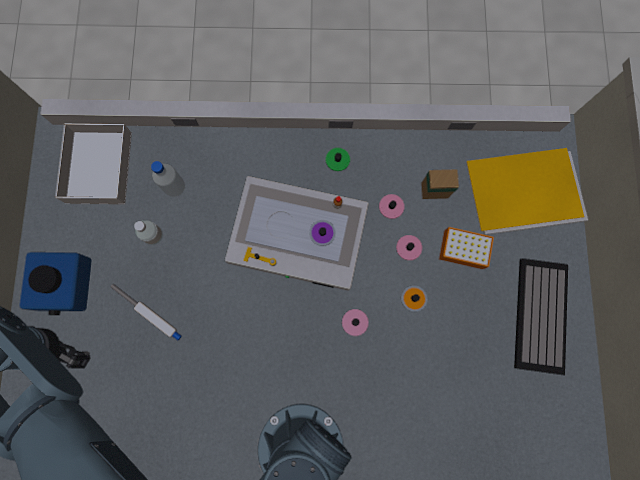

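View pics/sc1.png

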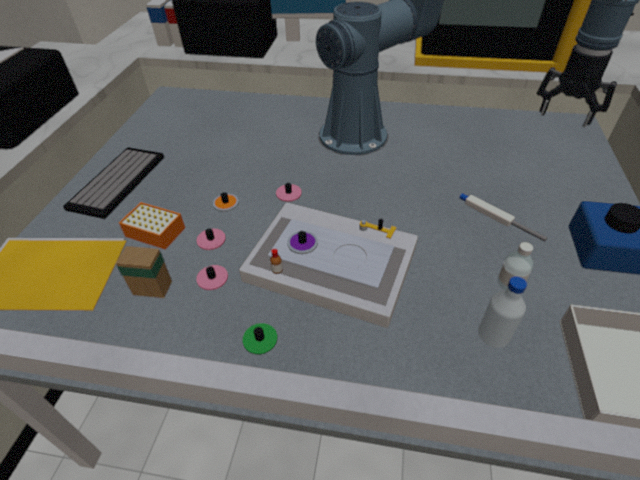

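Violet disc is at top (322,232). Look-alikes are green (338,159), pink (391,206), (409,247) and (355,322), and the orange spare (414,298). The clip pivot is near (271,263), its bar near (249,255), and the pocket outline is faint near (281,221). The dropper is at (338,201).

```bash
cat > m.py <<'E'
from h import *
d=np.load('top1.npz');c={k:d[k] for k in d.files};c['k1']=float(c['k1']);T=c['T']
save(c,'crop1.png',(220,165,380,295),5)
im=c['color'];hsv=cv2.cvtColor(im,cv2.COLOR_RGB2HSV)
def cen(m):
    n,l,s,ce=cv2.connectedComponentsWithStats(m.astype(np.uint8));i=1+np.argmax(s[1:,4]);return ce[i],s[i]
H,S,V=[hsv[...,i].astype(int) for i in range(3)]
roi=np.zeros(H.shape,bool);roi[170:295,220:375]=1
vi=(H>125)&(H<150)&(S>100)&roi
u,s=cen(vi);print('violet',u,s,pt(c,T,*u,.061),pt(c,T,*u))
ye=(H>18)&(H<32)&(S>120)&roi
u,s=cen(ye);print('yellow',u,s)
# box upper outline by depth
zz=np.zeros(H.shape)
v0,u0=np.nonzero(roi)
P=np.array([pt(c,T,a,b) for a,b in zip(u0,v0)])
m=(P[:,2]>.036)&(P[:,2]<.07)
r=cv2.minAreaRect((P[m,:2]*1000).astype(np.float32));print('rect',r,cv2.boxPoints(r));print('hist z',np.percentile(P[m,2],[5,25,50,75,95]))
for q in [(248,177),(368,203),(350,289),(226,262)]: print(pt(c,T,*q,.045))
E
python3 m.py
```

```text
violet [321.953125 232.415625] [312 222  21  21 320] [ 0.56058862 -0.04846481  0.061     ] [ 0.55585531 -0.04811016  0.08262724]
yellow [248.7804878  254.36585366] [244 247  12  15  82]
rect ((569.386962890625, 21.099716186523438), (350.4176330566406, 250.7388458251953), 78.0130615234375) [[ 410.36234  -124.250854]
 [ 655.6338   -176.32648 ]
 [ 728.4116    166.45029 ]
 [ 483.14014   218.52591 ]]
hist z [0.0399313  0.04329127 0.04671814 0.05295974 0.05909632]
[0.72070496 0.1602531  0.045     ]
[ 0.64939239 -0.17600499  0.045     ]
[ 0.40969663 -0.12529261  0.045     ]
[0.47881699 0.21043814 0.045     ]
```

View pics/crop1.png

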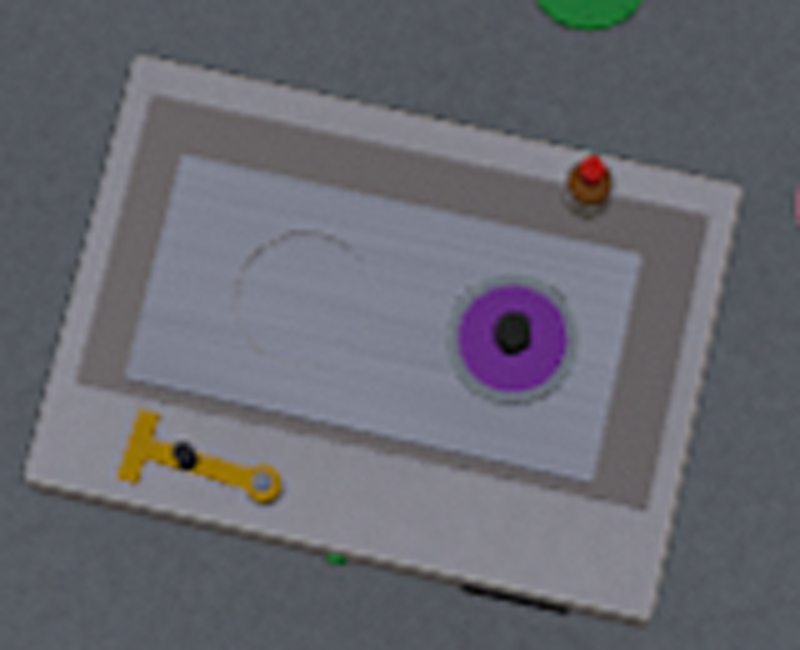

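The crop confirms the violet disc at (322,232). The clip's peg is at top (257,256) and its pivot at (272.6,261.6). The pocket's arc is centred near (280,224).

Run:
```python
from h import *
d=np.load('top1.npz');c={k:d[k] for k in d.files};c['k1']=float(c['k1']);T=c['T']
for n,u,v,z in [('pocket',280.2,224.6,.055),('pivot',272.6,261.6,.0625),('peg',257,256,.0885),('knob',322.5,231.5,.087),('p1',256,196,.055),('p2',348,215.5,.055),('p3',338.5,261,.055),('p4',245.5,240.5,.055)]:
    p=pt(c,T,u,v,z); q=p[:2]-[.5647,.0174]; print(n,p.round(4),'box',np.round([q@[.978,-.208],q@[.208,.978]],4))
w,Tw=cam('wrist');print(np.array(w['hand_eye']).round(3),w['mtx'])
```

```text
pocket [0.5823 0.0657 0.055 ] box [0.0072 0.0509]
pivot [0.4787 0.0829 0.0625] box [-0.0977  0.0462]
peg [0.489  0.1222 0.0885] box [-0.0959  0.0867]
knob [ 0.5574 -0.0495  0.087 ] box [ 0.0068 -0.0669]
p1 [0.6627 0.1347 0.055 ] box [0.0714 0.1351]
p2 [ 0.6103 -0.1196  0.055 ] box [ 0.0731 -0.1245]
p3 [ 0.4837 -0.0938  0.055 ] box [-0.0561 -0.1256]
p4 [0.5368 0.1587 0.055 ] box [-0.0566  0.1324]
[[-0.    -0.959 -0.285  0.073]
 [ 1.    -0.    -0.     0.   ]
 [ 0.    -0.285  0.959 -0.143]
 [ 0.     0.     0.     1.   ]] [[385.14875167   0.         320.42617528]
 [  0.         385.14875167 239.05335007]
 [  0.           0.           1.        ]]
```

Call:
send_rows([
  [0, 0, 0, -36, -22, 2, -1],
  [0, 0, 0, -36, -22, 2, -1],
  [0, 0, 0, -36, -22, 2, -1],
  [0, 0, 0, -36, -22, 2, -1],
  [0, 0, 0, -36, -22, 2, -1],
  [0, 0, 0, -36, -22, 2, -1],
  [0, 0, 0, -36, -22, 2, -1],
  [0, 0, 0, -36, -22, 2, -1],
  [0, 0, 0, -36, -22, 2, -1],
  [0, 0, 0, -36, -22, 2, -1],
])

```text
time_s: 1.15
eef_pos: [0.4804, 0.1577, 0.2111]
eef_rot: [-0.0, 0.227, 0.974, 0.0]
wrist_force: [-0.2, 0.1, 0.8]
opening: 0.999
grasp_force: 0.0
```

Call:
send_rows([
  [0, 0, 0, -36, -23, 2, 0],
  [0, 0, 0, -36, -23, 2, 0],
  [0, 0, 0, -36, -23, 2, 0],
  [0, 0, 0, -36, -23, 2, 0],
  [0, 0, -7.1, 0, 0, 0, 0],
  [0, 0, -7.1, 0, 0, 0, 0],
  [0, 0, 0, 0, 0, 0, 0],
  [0, 0, 0, 0, 0, 0, 0],
  [0, 0, 0, 0, 0, 0, 0],
  [0, 0, 0, 0, 0, 0, 0],
])

```text
time_s: 2.15
eef_pos: [0.5683, 0.0135, 0.2034]
eef_rot: [0.0, 0.105, 0.994, -0.0]
wrist_force: [0.0, 0.2, -0.0]
opening: 0.501
grasp_force: 0.0
```

Run:
```python
from h import *
w,T=cam('wrist');np.savez('w1.npz',T=T,**w);save(w,'w1.png')
```

```text
(no output)
```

View pics/w1.png

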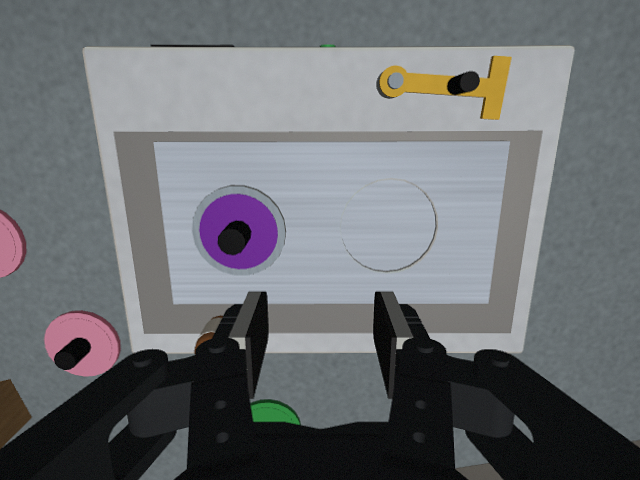

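The wrist view shows the violet knob top at (232,241), the pocket rim spanning (344..437, 180..271), the clip pivot at (396,81) and the peg top at (469,80).

Run:
```python
from h import *
from scipy.optimize import least_squares
d=np.load('w1.npz');c={k:d[k] for k in d.files};c['k1']=float(c['k1']);T=c['T']
im=c['color'];hsv=cv2.cvtColor(im,cv2.COLOR_RGB2HSV);H,S,V=[hsv[...,i].astype(int) for i in range(3)]
B=lambda p:np.round([(p[:2]-[.5647,.0174])@[.978,-.208],(p[:2]-[.5647,.0174])@[.208,.978]],4)
# pocket rim
g=cv2.cvtColor(im,cv2.COLOR_RGB2GRAY).astype(float); bl=cv2.medianBlur(cv2.cvtColor(im,cv2.COLOR_RGB2GRAY),15).astype(float)
P0=pt(c,T,390,225,.055)[:2];pts=[]
for v in range(165,290):
  for u in range(325,455):
    if abs(g[v,u]-bl[v,u])>22:
      p=pt(c,T,u,v,.055)[:2]
      if 33<1e3*np.hypot(*(p-P0))<42: pts.append(p)
pts=np.array(pts)
f=least_squares(lambda x:np.hypot(*(pts-x[:2]).T)-x[2],[*P0,.0375],loss='soft_l1',f_scale=.0005)
print('pocket',len(pts),f.x.round(4),B(f.x), np.abs(f.fun).mean())
def edge(m,z):
    k=cv2.findContours(m.astype(np.uint8),0,1)[0];k=max(k,key=cv2.contourArea);k=cv2.convexHull(k)[:,0]
    q=np.array([pt(c,T,*a,z)[:2] for a in k]);f=least_squares(lambda x:np.hypot(*(q-x[:2]).T)-x[2],[*q.mean(0),.03]);print(f.x.round(4),B(f.x),np.abs(f.fun).mean())
vi=(H>125)&(H<150)&(S>100);vi[300:]=0
edge(vi,.061)
for n,u,v,z in [('knobtop',232,241,.087),('pivot',396,81,.0625),('pegtop',469,80,.0885),('pegbase',457,86,.0625),('c1',84,47,.045),('c2',573,47,.045),('bar',501,58,.0625),('bar2',491,119,.0625)]:
    p=pt(c,T,u,v,z);print(n,p.round(4),B(p))
```

```text
pocket 299 [0.5822 0.0644 0.0371] [0.0073 0.0496] 0.0004094571225362855
[ 0.5609 -0.0493  0.0297] [ 0.0101 -0.066 ] 6.221783353437934e-05
knobtop [ 0.5604 -0.0481  0.087 ] [ 0.0094 -0.065 ]
pivot [0.48   0.0853 0.0625] [-0.097   0.0488]
pegtop [0.4906 0.1241 0.0885] [-0.0947  0.089 ]
pegbase [0.492  0.1254 0.0625] [-0.0936  0.0905]
c1 [ 0.4119 -0.1226  0.045 ] [-0.1204 -0.1687]
c2 [0.4839 0.2129 0.045 ] [-0.1197  0.1744]
bar [0.4809 0.1558 0.0625] [-0.1107  0.1179]
bar2 [0.5185 0.1462 0.0625] [-0.072   0.1164]
```

Call:
send_rows([
  [0, 0, -1.5, 0, 0, 0, 0],
  [0, 0, 0, -1, -16, 0, 0],
  [0, 0, 0, -1, -16, 0, 0],
  [0, 0, 0, -1, -16, 0, 0],
  [0, 0, 0, -1, -15, 10, 0],
  [0, 0, 0, 0, 0, 24, 0],
  [0, 0, 0, 0, 0, 24, 0],
  [0, 0, 0, 0, 0, 24, 0],
  [0, 0, 0, 0, 0, 24, 0],
  [0, 0, 0, 0, 0, 14, 0],
])

```text
time_s: 3.2
eef_pos: [0.559, -0.0502, 0.0805]
eef_rot: [-0.002, 0.092, 0.996, 0.0]
wrist_force: [-0.4, 0.2, -0.1]
opening: 0.502
grasp_force: 0.0
```

Call:
send_rows([
  [0, 0, 0, 0, 0, 6, 0],
  [0, 0, 0, 0, 0, 6, 0],
  [0, 0, 0, 0, 0, 0, 0.2],
  [0, 0, 0, 0, 0, 0, 0.3],
  [0, 0, 0, 0, 0, 0, 0.4],
  [0, 0, 0, 0, 0, 0, 0.4],
  [0, 0, 0, 0, 0, 0, 0.4],
  [0, 0, 0, 0, 0, 0, 0.4],
  [0, 0, 0, 0, 0, 0, 0.4],
  [0, 0, 0, 0, 0, 0, 0.4],
])

```text
time_s: 4.2
eef_pos: [0.5608, -0.0495, 0.0713]
eef_rot: [0.0, 0.092, 0.996, -0.0]
wrist_force: [-0.5, -0.7, -0.7]
opening: 0.297
grasp_force: 0.0
```

Run:
```python
from h import *
w,T=cam('wrist');np.savez('w2.npz',T=T,**w);save(w,'w2.png')
print(obs()[0]['wrist_force'],obs()[0]['torque'])
```

```text
[-0.80620267  0.4213669   0.40496603] [ 0.02860666 -0.01752607 -0.01599375]
```

View pics/w2.png

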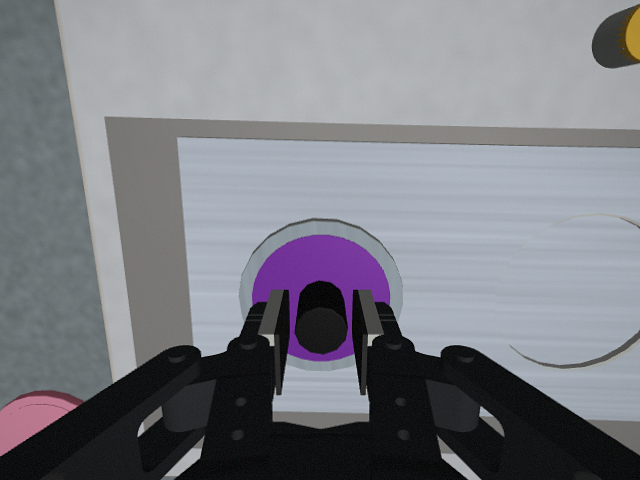

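Call:
send_rows([
  [0, 0, 0, 0, 0, 0, 0.46],
  [0, 0, 0, 0, 4, 0, 0.46],
  [0, 0, 0, 0, 8, 0, 0.46],
  [0, 0, 0, 0, 8, 0, 0.46],
  [0, 0, 0, 0, 10, 0, 0.46],
  [0, 0, 0, 0, 10, 0, 0.46],
  [0, 0, 0, 0, 10, 0, 0.46],
  [0, 0, 0, 0, 10, 0, 0.46],
  [0, 0, 0, 0, 10, 0, 0.46],
  [0, 0, 0, 0, 5, 0, 0.46],
])

```text
time_s: 5.25
eef_pos: [0.5746, 0.0254, 0.0713]
eef_rot: [0.0, 0.091, 0.996, 0.0]
wrist_force: [-0.4, -2.9, 0.4]
opening: 0.267
grasp_force: 0.9
```

Call:
send_rows([
  [0, 0, 0, 0, 5, 0, 0.46],
  [0, 0, 0, 0, 5, 0, 0.46],
  [0, 0, 0, 0, 5, 0, 0.46],
  [0, 0, 0, 0, 5, 0, 0.46],
  [0, 0, 0, 0, 2, 0, 0.46],
  [0, 0, 0, 0, 2, 0, 0.46],
  [0, 0, 0, 0, 0, 0, 0.46],
  [0, 0, 0, 0, 0, 0, 0.46],
  [0, 0, 0, 0, 0, 0, 0.46],
  [0, 0, 0, 0, 0, 0, 0.46],
])

```text
time_s: 6.25
eef_pos: [0.5789, 0.0478, 0.0712]
eef_rot: [0.0, 0.092, 0.996, 0.0]
wrist_force: [0.2, -1.3, 0.5]
opening: 0.268
grasp_force: 0.6
```

```bash
cat > look.py <<'E'
from h import *
import sys
from scipy.optimize import least_squares
w,T=cam('wrist');np.savez(sys.argv[1]+'.npz',T=T,**w);save(w,sys.argv[1]+'.png')
hsv=cv2.cvtColor(w['color'],cv2.COLOR_RGB2HSV);H,S,V=[hsv[...,i].astype(int) for i in range(3)]
vi=(H>125)&(H<150)&(S>100);v,u=np.nonzero(vi)
P=np.array([pt(w,T,a,b) for a,b in zip(u[::7],v[::7])])
P=P[np.abs(P[:,2]-np.median(P[:,2]))<.006]
A=np.c_[P[:,:2]-P[:,:2].mean(0),np.ones(len(P))];s=np.linalg.lstsq(A,P[:,2],rcond=None)[0]
z=s[2];print('face z',z,'slope deg',np.degrees(s[:2]))
k=max(cv2.findContours(vi.astype(np.uint8),0,1)[0],key=cv2.contourArea);k=cv2.convexHull(k)[:,0]
q=np.array([pt(w,T,*a,.061)[:2] for a in k if a[1]<290])
f=least_squares(lambda x:np.hypot(*(q-x[:2]).T)-.0297,q.mean(0)+[.01,0],loss='soft_l1',f_scale=.0005);print('disc',f.x.round(4),'res',np.abs(f.fun).mean(),'to pocket',(np.array([.5822,.0644])-f.x).round(4))
o=obs()[0];print(o['wrist_force'].round(2),o['torque'].round(2),o['eef_pos'].round(4))
E
python3 look.py w3
```

```text
face z 0.06159375289970998 slope deg [-1.43989239 -4.89726608]
disc [0.5786 0.0455] res 0.00015259579506869821 to pocket [0.0036 0.0189]
[ 0.92 -1.34  1.93] [-0.23 -0.04 -0.02] [0.5788 0.0478 0.0712]
```

Run:
```python
from h import *
for n in ['w1','w2','w3']:
    d=np.load(n+'.npz');w={k:d[k] for k in d.files};w['k1']=float(w['k1']);T=w['T']
    hsv=cv2.cvtColor(w['color'],cv2.COLOR_RGB2HSV);H,S,V=[hsv[...,i].astype(int) for i in range(3)]
    vi=cv2.erode(((H>125)&(H<150)&(S>100)).astype(np.uint8),np.ones((7,7)));v,u=np.nonzero(vi)
    P=np.array([pt(w,T,a,b) for a,b in zip(u,v)]);P=P[np.abs(P[:,2]-np.median(P[:,2]))<.006]
    A=np.c_[P[:,:2]-P[:,:2].mean(0),np.ones(len(P))];s=np.linalg.lstsq(A,P[:,2],rcond=None)[0]
    print(n,len(P),s[2],np.degrees(s[:2]),P[:,2].std())
```

```text
w1 2486 0.061456897492562466 [-0.04393909  0.04424181] 0.0006780072658875964
w2 5073 0.0614034479105206 [-0.08767054  0.0374742 ] 0.0005937788328161783
w3 4963 0.06163526160753805 [-1.14062883 -5.1514171 ] 0.0014416686655713484
```

View pics/w3.png

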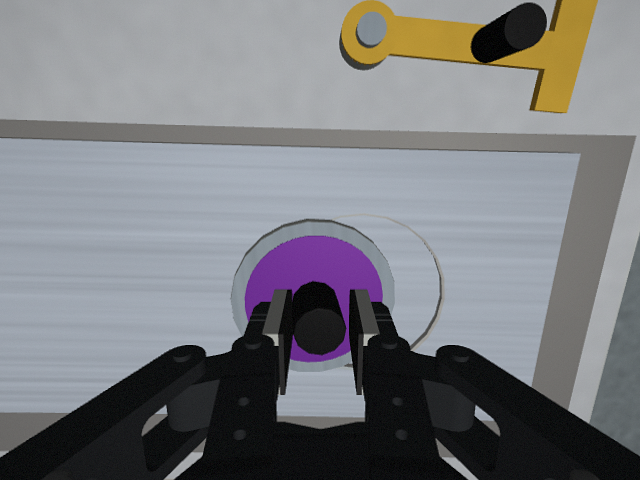

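The wrist view shows the disc centred near (315,300), its front edge tipped about 5° into the pocket (rim right edge at (442,285)) and heading straight at it. I'll push on slowly.

Call:
send_rows([
  [0, 0, 0, 0, 1, 0, 0.44],
  [0, 0, 0, 0, 1, 0, 0.44],
  [0, 0, 0, 0, 1.5, 0, 0.44],
  [0, 0, 0, 0, 1.5, 0, 0.44],
  [0, 0, 0, 0, 1.5, 0, 0.44],
  [0, 0, 0, 0, 1.5, 0, 0.44],
  [0, 0, 0, 0, 1, 0, 0.44],
  [0, 0, 0, 0, 1, 0, 0.44],
  [0, 0, 0, 0, 0, 0, 0.44],
  [0, 0, 0, 0, 0, 0, 0.44],
])

```text
time_s: 7.3
eef_pos: [0.5807, 0.0578, 0.0713]
eef_rot: [0.0, 0.092, 0.996, 0.0]
wrist_force: [-0.5, -0.1, -1.2]
opening: 0.283
grasp_force: 0.1
```

Call:
send_rows([
  [0, 0, 0, 0, 0.8, 0, 0.44],
  [0, 0, 0, 0, 0.8, 0, 0.44],
  [0, 0, 0, 0, 0.8, 0, 0.44],
  [0, 0, 0, 0, 0.8, 0, 0.44],
  [0, 0, 0, 0, 0.8, 0, 0.44],
  [0, 0, 0, 0, 0.8, 0, 0.44],
  [0, 0, 0, 0, 0.7, 0, 0.44],
  [0, 0, 0, 0, 0.5, 0, 0.44],
  [0, 0, 0, 0, 0, 0, 0.44],
  [0, 0, 0, 0, 0, 0, 0.44],
])

```text
time_s: 8.3
eef_pos: [0.5818, 0.0636, 0.0713]
eef_rot: [0.0, 0.092, 0.996, 0.0]
wrist_force: [-0.6, 0.3, 0.0]
opening: 0.281
grasp_force: 0.2
```

```bash
sed -i 's/vi=(H>125)&(H<150)&(S>100);v,u=np.nonzero(vi)/vi=(H>125)\&(H<150)\&(S>100);v,u=np.nonzero(cv2.erode(vi.astype(np.uint8),np.ones((7,7))))/' look.py; python3 look.py w4
```

```text
face z 0.06016161192268767 slope deg [-1.84275736 -3.76611768]
disc [0.5809 0.0612] res 0.0001329767097441206 to pocket [0.0013 0.0032]
[-0.24 -0.46 -0.1 ] [-0.05 -0.01  0.  ] [0.5818 0.0636 0.0713]
```

Call:
send_rows([
  [0, 0, 0, 0, 0.6, 0, 0.44],
  [0, 0, 0, 0, 0.6, 0, 0.44],
  [0, 0, 0, 0, 0.6, 0, 0.44],
  [0, 0, 0, 0, 0.6, 0, 0.44],
  [0, 0, 0, 0, 0.4, 0, 0.44],
  [0, 0, 0, 0, 0, 0, 0.44],
  [0, 0, 0, 0, 0, 0, 0.44],
  [0, 0, 0, 0, 0, 0, 0.44],
  [0, 0, 0, 0, 0, 0, 0.44],
  [0, 0, 0, 0, 0, 0, 0.44],
])

```text
time_s: 9.35
eef_pos: [0.5824, 0.0664, 0.0714]
eef_rot: [0.0, 0.092, 0.996, 0.0]
wrist_force: [-0.8, 0.6, -0.4]
opening: 0.281
grasp_force: 0.0
```

```bash
python3 look.py w5
```

```text
face z 0.05736393718044507 slope deg [-0.04038576 -0.02459193]
disc [0.581  0.0649] res 0.00016419863606798133 to pocket [ 0.0012 -0.0005]
[-0.21 -0.21 -0.67] [-0.02 -0.02 -0.02] [0.5824 0.0664 0.0713]
```

Seated: the face is at z = 57.4 mm and level. I'll release, lift, and check the last joint and the clip.

Call:
send_rows([
  [0, 0, 0, 0, 0, 0, 0.3],
  [0, 0, 0, 0, 0, 0, 0.1],
  [0, 0, 0, 0, 0, 0, 0],
  [0, 0, 0, 0, 0, -5, 0],
  [0, 0, 0, 0, 0, -15, 0],
  [0, 0, 0, 0, 0, -25, 0],
  [0, 0, 0, 0, 0, -25, 0],
  [0, 0, 0, 0, 0, -20, 0],
  [0, 0, 0, 0, 0, 0, 0],
  [0, 0, 0, 0, 0, 0, 0],
])

```text
time_s: 10.4
eef_pos: [0.5827, 0.0663, 0.1623]
eef_rot: [0.001, 0.092, 0.996, 0.0]
wrist_force: [-1.0, 0.8, -0.6]
opening: 0.499
grasp_force: 0.0
```

```bash
python3 look.py w6
python3 - <<'E'
from h import *
print(obs()[0]['q'])
d=np.load('w6.npz');w={k:d[k] for k in d.files};w['k1']=float(w['k1']);T=w['T']
hsv=cv2.cvtColor(w['color'],cv2.COLOR_RGB2HSV);H,S,V=[hsv[...,i].astype(int) for i in range(3)]
print(np.nonzero(((H>18)&(H<32)&(S>120)).any(0))[0][[0,-1]],np.nonzero(((H>18)&(H<32)&(S>120)).any(1))[0][[0,-1]])
E
```

```text
face z 0.057394193326740506 slope deg [-0.19589404  0.05641924]
disc [0.5809 0.0648] res 0.0003999320160016359 to pocket [ 0.0013 -0.0004]
[ 0.6  -0.52  0.04] [-0.06 -0.01  0.03] [0.582  0.0664 0.1612]
[-8.89471611e-02  2.74792427e-01  1.64228652e+00 -6.73749816e-06
  1.22469936e+00 -1.47598860e+00]
[  4 531] [ 41 476]
```

View pics/w6.png

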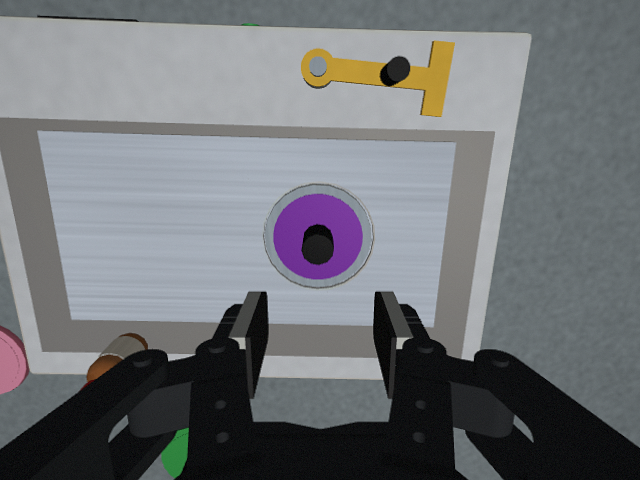

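The wrist view shows the seated disc centred at (318,237), the clip pivot at (318,66), and the peg with its top near (401,64) and base near (389,78).

Run:
```python
from h import *
d=np.load('w6.npz');w={k:d[k] for k in d.files};w['k1']=float(w['k1']);T=w['T']
pv=pt(w,T,318,66,.0625)
for u,v,z in [(401,65,.0885),(389,78,.0625)]:
    p=pt(w,T,u,v,z);print(p,pv,np.linalg.norm((p-pv)[:2]),np.degrees(np.arctan2(*(p-pv)[1::-1])))
o,Rm,p0=obs();print((Rm.T@(np.array([.491,.1247,.1614])-p0)).round(4),Rm.round(3))
print('knob to disc frame', w['z_map'][66,318],pt(w,T,330,68))
```

```text
[0.48983844 0.12592587 0.0885    ] [0.47906317 0.08437757 0.0625    ] 0.04292280706098556 75.46103033889639
[0.49293053 0.12377484 0.0625    ] [0.47906317 0.08437757 0.0625    ] 0.04176658871782712 70.60854037259816
[ 0.1001  0.0407 -0.0002] [[-0.983  0.183 -0.   ]
 [ 0.183  0.983  0.   ]
 [ 0.    -0.    -1.   ]]
knob to disc frame 0.21827175 [0.48150789 0.09094297 0.06367068]
```

Call:
send_rows([
  [0, 0, 0, 33.3, 13.6, 0, 0],
  [0, 0, 0, 33.3, 13.6, 0, 0],
  [0, 0, 0, 33.5, 13.5, 0, 0],
  [0, 0, -8.4, 0, 0, 0, 0],
  [0, 0, -8.4, 0, 0, 0, 0],
  [0, 0, -8.4, 0, 0, 0, 0],
  [0, 0, -8.4, 0, 0, 0, 0],
  [0, 0, -8.4, 0, 0, 0, 0],
  [0, 0, -8.4, 0, 0, 0, 0],
  [0, 0, -8.4, 0, 0, 0, 0],
])

```text
time_s: 11.45
eef_pos: [0.4902, 0.1246, 0.1599]
eef_rot: [-0.001, -0.412, 0.911, 0.001]
wrist_force: [0.6, 0.1, -0.0]
opening: 0.5
grasp_force: 0.0
```

Call:
send_rows([
  [0, 0, -8.4, 0, 0, 10, 0],
  [0, 0, -8.4, 0, 0, 10, 0],
  [0, 0, -8.4, 0, 0, 10, 0],
  [0, 0, 0, 0, 0, 10, 0],
  [0, 0, 0, 0, 0, 10, 0],
  [0, 0, 0, 0, 0, 10, 0],
  [0, 0, 0, 0, 0, 0, 0],
  [0, 0, 0, 0, 0, 0, 0],
  [0, 0, 0, 0, 0, 0, 0],
  [0, 0, 0, 0, 0, 0, 0],
])

```text
time_s: 12.45
eef_pos: [0.4918, 0.1247, 0.1019]
eef_rot: [0.0, -0.598, 0.801, -0.0]
wrist_force: [-0.1, 0.4, 0.8]
opening: 0.503
grasp_force: 0.0
```

Run:
```python
from h import *
w,T=cam('wrist');save(w,'w7.png');o,Rm,p=obs();print(p,np.degrees(np.arctan2(Rm[1,1],Rm[0,1])),o['wrist_force'])
```

```text
[0.49169679 0.12465855 0.10181333] 163.45889387475376 [0.07819092 0.68395011 0.20249429]
```

View pics/w7.png

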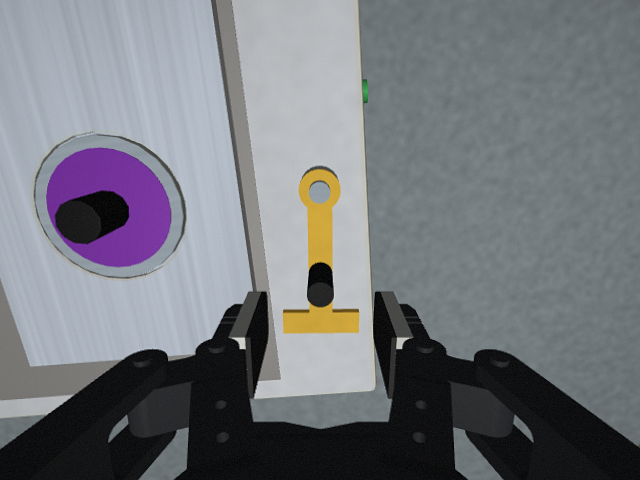

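The wrist view shows the peg top (320,293) midway between the pads (260 and 380) and the pivot at (319,188), so it's lined up. I'll descend and close loosely around the peg.

Call:
send_rows([
  [0, 0, 0, 0, 0, 10, 0],
  [0, 0, 0, 0, 0, 10, 0],
  [0, 0, 0, 0, 0, 8, 0],
  [0, 0, 0, 0, 0, 5, 0],
  [0, 0, 0, 0, 0, 0, 0.3],
  [0, 0, 0, 0, 0, 0, 0.5],
  [0, 0, 0, 0, 0, 0, 0.62],
  [0, 0, 0, 0, 0, 0, 0.64],
  [0, 0, 0, 0, 0, 0, 0.64],
  [0, 0, 0, 0, 0, 0, 0.64],
])

```text
time_s: 13.5
eef_pos: [0.4915, 0.1247, 0.0685]
eef_rot: [0.0, -0.598, 0.801, -0.0]
wrist_force: [0.6, 0.1, -0.1]
opening: 0.18
grasp_force: 0.0
```

Call:
send_rows([
  [0, 0, 4.4, 0, -3.2, 0, 0.64],
  [0, 0, 4.4, 0, -3.2, 0, 0.64],
  [0, 0, 4.4, 0, -3.2, 0, 0.64],
  [0, 0, 4.4, 0, -3.2, 0, 0.64],
  [0, 0, 4.4, 0, -3.2, 0, 0.64],
  [0, 0, 4.4, 0, -3.2, 0, 0.64],
  [0, 0, 4.4, 0, -3.2, 0, 0.64],
  [0, 0, 4.4, 0, -3.2, 0, 0.64],
  [0, 0, 4.4, 0, -3.2, 0, 0.64],
  [0, 0, 4.4, 0, -3.2, 0, 0.64],
])

```text
time_s: 14.5
eef_pos: [0.5162, 0.1063, 0.0683]
eef_rot: [-0.0, -0.253, 0.968, 0.0]
wrist_force: [-1.8, 0.3, 1.0]
opening: 0.183
grasp_force: 0.6
```

```bash
cat > rad.py <<'E'
from h import *
o,Rm,p=obs();q=p[:2]-[.4793,.085];r=np.hypot(*q);print('rad',r,'ang',np.degrees(np.arctan2(q[1],q[0])),'yang',np.degrees(np.arctan2(Rm[1,1],Rm[0,1])),o['wrist_force'].round(2),p)
E
python3 rad.py
```

```text
rad 0.042586268947509075 ang 29.947835362104666 yang 119.2934103097987 [-1.76  0.25  1.01] [0.51620016 0.10625955 0.0682867 ]
```

Call:
send_rows([
  [0, 0, 4.4, 0, -3.2, 0, 0.64],
  [0, 0, 4.4, 0, -3.2, 0, 0.64],
  [0, 0, 4.4, 0, -3.2, 0, 0.64],
  [0, 0, 4.4, 0, -3.2, 0, 0.64],
  [0, 0, 4.4, 0, -3.2, 0, 0.64],
  [0, 0, 4.4, 0, -3.2, 0, 0.64],
  [0, 0, 4.4, 0, -3.2, 0, 0.64],
  [0, 0, 4.4, 0, -3.2, 0, 0.64],
  [0, 0, 3, 0, -2.2, 0, 0.64],
  [0, 0, 0, 0, 0, 0, 0.64],
])

```text
time_s: 15.5
eef_pos: [0.5224, 0.0794, 0.0683]
eef_rot: [0.0, 0.076, 0.997, 0.0]
wrist_force: [-0.1, 0.4, 0.4]
opening: 0.181
grasp_force: 0.0
```

Call:
send_rows([
  [0, 0, 1, 0, -0.7, 0, 0.64],
  [0, 0, 1, 0, -0.7, 0, 0.64],
  [0, 0, 1, 0, -0.7, 0, 0.64],
  [0, 0, 1, 0, -0.7, 0, 0.64],
  [0, 0, 0, 0, 0, 0, 0.64],
  [0, 0, 0, 0, 0, 0, 0.64],
  [0, 0, 0, 0, 0, 0, 0.64],
  [0, 0, 0, 0, 0, 0, 0.64],
  [0, 0, 0, 0, 0, 0, 0.64],
  [0, 0, 0, 0, 0, 0, 0.64],
])

```text
time_s: 16.5
eef_pos: [0.522, 0.0767, 0.0683]
eef_rot: [0.0, 0.111, 0.994, -0.0]
wrist_force: [0.3, 0.6, 0.4]
opening: 0.182
grasp_force: 0.4
```

```bash
python3 rad.py
```

```text
rad 0.043467193643856185 ang -11.019459404146518 yang 77.27274329881085 [0.26 0.61 0.37] [0.52196576 0.07669158 0.06834396]
```

Call:
send_rows([
  [0, 0, 0.5, 0, -0.5, 0, 0.64],
  [0, 0, 0.5, 0, -0.5, 0, 0.64],
  [0, 0, 0.5, 0, -0.5, 0, 0.64],
  [0, 0, 0.5, 0, -0.5, 0, 0.64],
  [0, 0, 0, 0, 0, 0, 0.64],
  [0, 0, 0, 0, 0, 0, 0.64],
  [0, 0, 0, 0, 0, 0, 0.64],
  [0, 0, 0, 0, 0, 0, 0.64],
  [0, 0, 0, 0, 0, 0, 0.64],
  [0, 0, 0, 0, 0, 0, 0.64],
])

```text
time_s: 17.5
eef_pos: [0.5213, 0.0748, 0.0683]
eef_rot: [-0.0, 0.128, 0.992, -0.0]
wrist_force: [0.9, 1.3, 0.2]
opening: 0.184
grasp_force: 0.4
```

Call:
send_rows([
  [0, 0, 0, 0, -0.5, 0, 0.64],
  [0, 0, 0, 0, -0.5, 0, 0.64],
  [0, 0, 0, 0, 0, 0, 0.64],
  [0, 0, 0, 0, 0, 0, 0.64],
  [0, 0, 0, 0, 0, 0, 0.64],
  [0, 0, 0, 0, 0, 0, 0.64],
  [0, 0, 0, 0, 0, 0, 0.64],
  [0, 0, 0, 0, 0, 0, 0.64],
  [0, 0, 0, 0, 0, 0, 0.64],
  [0, 0, 0, 0, 0, 0, 0.64],
])

```text
time_s: 18.5
eef_pos: [0.5211, 0.0738, 0.0683]
eef_rot: [0.0, 0.128, 0.992, -0.0]
wrist_force: [1.2, 1.2, -0.6]
opening: 0.178
grasp_force: 0.5
```

Call:
send_rows([
  [0, 0, 0, 0, -0.5, 0, 0.64],
  [0, 0, 0, 0, -0.5, 0, 0.64],
  [0, 0, 0, 0, 0, 0, 0.64],
  [0, 0, 0, 0, 0, 0, 0.64],
  [0, 0, 0, 0, 0, 0, 0.64],
  [0, 0, 0, 0, 0, 0, 0.64],
  [0, 0, 0, 0, 0, 0, 0.64],
  [0, 0, 0, 0, 0, 0, 0.64],
  [0, 0, 0, 0, 0, 0, 0.64],
  [0, 0, 0, 0, 0, 0, 0.64],
])

```text
time_s: 19.5
eef_pos: [0.5209, 0.0728, 0.0683]
eef_rot: [-0.0, 0.128, 0.992, -0.0]
wrist_force: [0.9, 0.2, -0.4]
opening: 0.182
grasp_force: 0.4
```

Call:
send_rows([
  [0, 0, 0, 0, -0.5, 0, 0.64],
  [0, 0, 0, 0, -0.5, 0, 0.64],
  [0, 0, 0, 0, 0, 0, 0.64],
  [0, 0, 0, 0, 0, 0, 0.64],
  [0, 0, 0, 0, 0, 0, 0.64],
  [0, 0, 0, 0, 0, 0, 0.64],
  [0, 0, 0, 0, 0, 0, 0.64],
  [0, 0, 0, 0, 0, 0, 0.64],
  [0, 0, 0, 0, 0, 0, 0.64],
  [0, 0, 0, 0, 0, 0, 0.64],
])

```text
time_s: 20.5
eef_pos: [0.5207, 0.072, 0.0683]
eef_rot: [0.0, 0.128, 0.992, 0.0]
wrist_force: [2.1, 3.2, -1.1]
opening: 0.18
grasp_force: 1.6
```

Call:
send_rows([
  [0, 0, 0, 0, -0.4, 0, 0.64],
  [0, 0, 0, 0, 0, 0, 0.64],
  [0, 0, 0, 0, 0, 0, 0.64],
  [0, 0, 0, 0, 0, 0, 0.64],
  [0, 0, 0, 0, 0, 0, 0.64],
  [0, 0, 0, 0, 0, 0, 0.64],
  [0, 0, 0, 0, 0, 0, 0.64],
  [0, 0, 0, 0, 0, 0, 0.64],
  [0, 0, 0, 0, 0, 0, 0.64],
  [0, 0, 0, 0, 0, 0, 0.64],
])

```text
time_s: 21.5
eef_pos: [0.5207, 0.0719, 0.0683]
eef_rot: [0.0, 0.128, 0.992, 0.0]
wrist_force: [2.1, 4.6, -0.9]
opening: 0.182
grasp_force: 2.5
```

It's at the stop: force rises and the tool no longer advances. I'll back off, open and lift clear.

Call:
send_rows([
  [0, 0, 0, 0, 0.5, 0, 0.64],
  [0, 0, 0, 0, 0.8, 0, 0.5],
  [0, 0, 0, 0, 0, 0, 0.3],
  [0, 0, 0, 0, 0, 0, 0.1],
  [0, 0, 0, 0, 0, 0, 0],
  [0, 0, 0, 0, 0, -10, 0],
  [0, 0, 0, 0, 0, -20, 0],
  [0, 0, 0, 0, 0, -25, 0],
  [0, 0, 0, 0, 0, -25, 0],
  [0, 0, 0, 0, 0, -20, 0],
])

```text
time_s: 22.5
eef_pos: [0.5214, 0.0727, 0.1706]
eef_rot: [0.001, 0.128, 0.992, -0.0]
wrist_force: [0.8, -0.1, 0.6]
opening: 0.497
grasp_force: 0.0
```

Call:
send_rows([
  [0, 0, 0, 20, 0, -10, 0],
  [0, 0, 0, 20, 0, -10, 0],
  [0, 0, 0, 20, 0, -10, 0],
  [0, 0, 0, 0, 0, 0, 0],
  [0, 0, 0, 0, 0, 0, 0],
  [0, 0, 0, 0, 0, 0, 0],
  [0, 0, 0, 0, 0, 0, 0],
  [0, 0, 0, 0, 0, 0, 0],
  [0, 0, 0, 0, 0, 0, 0],
  [0, 0, 0, 0, 0, 0, 0],
])

```text
time_s: 23.5
eef_pos: [0.4628, 0.088, 0.198]
eef_rot: [-0.0, 0.128, 0.992, -0.0]
wrist_force: [-0.5, 0.1, -0.1]
opening: 0.5
grasp_force: 0.0
```

```bash
python3 look.py w8
```

```text
face z 0.057306250358001874 slope deg [ 0.14292978 -0.11194222]look.py:13: RuntimeWarning: Mean of empty slice.
  f=least_squares(lambda x:np.hypot(*(q-x[:2]).T)-.0297,q.mean(0)+[.01,0],loss='soft_l1',f_scale=.0005);print('disc',f.x.round(4),'res',np.abs(f.fun).mean(),'to pocket',(np.array([.5822,.0644])-f.x).round(4))
  ret = ret.dtype.type(ret / rcount)
Traceback (most recent call last):
  File "look.py", line 13, in <module>
    f=least_squares(lambda x:np.hypot(*(q-x[:2]).T)-.0297,q.mean(0)+[.01,0],loss='soft_l1',f_scale=.0005);print('disc',f.x.round(4),'res',np.abs(f.fun).mean(),'to pocket',(np.array([.5822,.0644])-f.x).round(4))
ValueError: Initial guess is outside of provided bounds
```

View pics/w8.png

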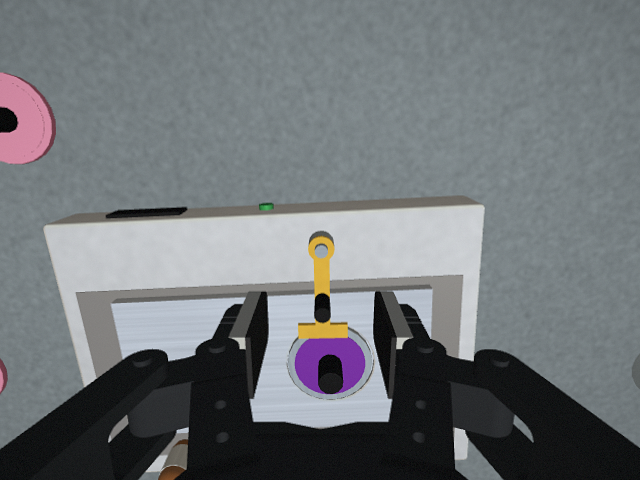

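The final view shows the clip's cross-bar (322,331) over the disc's rim, the disc flat at 57.3 mm, and the gripper clear.

```bash
python3 -c "
from bench import ctrl
print(ctrl.hand_in())"
```

```text
the job is handed in; nothing more can be done
None
```

The violet disc lies flat in the pocket, the yellow clip is swung over its rim to the stop, and the gripper is clear; the job was handed in at about 23.5 s, and no verdict was returned.

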